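# Sort a mixed handful of mould parts into their trays

### The arm

A 6-joint arm with a two-finger parallel gripper is mounted at the origin on the work surface; the furniture and walls round the work are solid. World frame = base frame: x ahead of the robot, y to its left, z up, the work surface at z = 0. Lengths are in m, angles in rad, forces in N, time in s.
With the tool pointing down it reaches from about 0.375 to 0.9 m from the base axis. Payload 3.1 kg.
Tool frame: the origin (TCP) lies between the finger pads; the fingertips stand 17 mm ahead of it and the grasp point (between the pads) lies 2 mm behind it; z points along the fingers, y is the line along which they close (so a half turn about z gives the same grasp; the last joint's range is limited). The gripper opens to 85 mm and grips with 20 to 120 N. Pads are 22 mm wide; open, the fingers measure 114 mm over their backs; the gripper's body (76 mm by 85 mm) begins 54 mm behind the grasp point. The pads swing forward as they close: fully open they stand 13 mm farther back than shut.
Start: joints at [1.018, 0.527, 1.433, -0, 1.181, -0.178], TCP at [0.228, 0.582, 0.248] pointing down, gripper open.
Joint ranges: [-3.08, 3.08], [-0.75, 2.2], [0.22, 2.44], [-1.43, 4.57], [0, 2.65], [-2.85, 2.85]. Speed limits (rad/s): [2.79, 2.79, 3.14, 3.14, 3.14, 3.14].

### API

Orientations are given as a unit quaternion [x, y, z, w].
In Python, from station import sense, vision, order gives the robot as it stands.
- The arm moves only by the shell command python3 -m crank 'ROWS' [OPENING] [FORCE]. ROWS is JSON, a list of rows, each an object with "dp": the shift along the world's x, y, z in units of 30 mm (1.0 is 30 mm), a list of three; "angular": the turn, a rotation vector about the world's x, y, z in degrees, a list of three. In form: [{"dp": [dx, dy, dz], "angular": [ax, ay, az]}, ...]. A call has 1 to 20 rows; each row shifts and turns the commanded pose from where the row before left it; what a row does not reach is not made up. A row lasts 1/10 s, in which the tool goes at most 50 mm and 8.59 degrees, less where a joint would pass 70% of its speed; a pose out of reach is approached as far as the arm can. A call is refused whole if a number of a shift passes 1 or a number of a turn 8.59, either way. A call with a gripper value outside its range is refused whole. OPENING is the closure, from 0 (fully open) to 1 (shut), set as the call begins (- or left out, the last holds). The fingers move at their own pace and stop on an object; FORCE is the grip in N (left out, the last holds). Time passes only in rows, so rows that do not move let the fingers close. It gives the time, the measured TCP pose, the force, the opening and the grip force at its end, in the units of the state.
- sense(): the state, without advancing time (a new reading comes with each control period).
- vision.snapshot(name): name is "side" or "top" or "wrist"; returns a dict with "image" (420x560x3 uint8, blue, green, red), "range_z" (420x560 float32, m along the optical axis (not along the pixel's ray), 0 where there is no reading), "mtx" (3x3 intrinsics, pixels), "pose" (4x4, takes a point from camera to world coordinates); the wrist camera has in their place "mount" (4x4, takes a point from camera to tool coordinates, whose origin is the TCP and whose axes are the flange's). Camera axes: x right, y down, z forward; pixel columns grow to the right and rows downward; lengths in m; the calibration is good to about 2 mm. A picture is of the moment at which its call begins: read the wrist's pose just before it.
- order.sign_off(): hands the job in; it is judged then, once.
The state is a dict: "t": time; "q": joint angles; "qd": joint speeds; "tau": joint torques, N m; "tcp_pos": TCP position; "tool_rot": TCP orientation; "force": force on the tool from outside, world axes, zero at the start; "ft_torque": the same for the moment, N m; "finger_gap": opening from 0.0 (shut) to 1.0 (fully open); "gripper_force": force on a finger pad.
Only numpy, scipy, OpenCV 4.12 (cv2) and the standard library are available. Lean on these libraries where they do the work, as an engineer would, in place of code of your own. Each camera call takes 0.05 s, during which the arm holds its last target. There are 200 camera calls.

### The job

Sort the loose mould parts on the right of the bench: the two copper electrodes go into the two-bay aluminium tray, one to each bay; the two brass-coloured bushes into the plate with two round wells, one to each well; and the black cap screw into the small round dish. Leave every part standing upright on its base (the screw on its head), flat on the floor of its bay, well or dish.

Things in the scene. Friction and masses are not known exactly. Their poses are not given: they have to be found in the camera images.
- blade_electrode: copper sinking electrode with one blade, 31 x 30 x 36 high. Origin at the centre of its underside, z up. Square base 30 x 30 x 14; on it one upright blade, 10 wide (along its x) and 24 long (along its y), from 14 to 36 above the underside. 0.14 kg.
- rib_electrode: copper sinking electrode with three parallel ribs, 31 x 30 x 40 high. Origin at the centre of its underside, z up. Square base 30 x 30 x 14; on it three upright ribs, each 24 long (along its x), spread over 20 across (along its y), from 14 to 40 above the underside. It can be pinched by the rib ends (24 apart along x) or over the outer ribs (20 apart along y). 0.14 kg.
- flanged_bush: brass-coloured sprue bush, round, standing on its flange: flange diameter 33, 15 high; above it a neck of diameter 20 up to 30. Origin at the centre of its underside, z up. 0.05 kg.
- plain_bush: brass-coloured plain guide bush: a short round sleeve, diameter 28, 24 high, hole in the top. Origin at the centre of its underside, z up. 0.06 kg.
- cap_screw: black socket cap screw standing on its head: head diameter 16, 10 high, above it the threaded shank of diameter 10 up to 36. Origin at the centre of its underside (the head), z up. 0.03 kg. Not to be confused with the black loupe (a cup 34 across, 32 high) that stands among the parts beside a stone stick 13 high; neither belongs to the job.
- electrode_tray: fixed open aluminium tray, 120 (its x) x 74 (its y) x 12 high, with a 10 wide lifting lip at each x end just below rim height; a cross wall parts it into two bays, each 54 (x) by 66 (y) inside. Walls 4 thick, inner floor 4 above the bench. Origin at the centre of its underside; the bay centres lie at x = -29 and x = +29, y = 0 in its frame.
- bush_plate: fixed grey plastic plate, 132 (its x) x 74 (its y) x 12 high, with two round wells of diameter 54, 8 deep (well floor 4 above the bench). Origin at the centre of its underside; the well centres lie at x = -33 and x = +33, y = 0 in its frame.
- screw_dish: fixed small round steel dish, 60 in outer diameter and 14 high, mouth about 54 inside and floor about 46, inner floor 4 above the bench. Origin at the centre of its underside.
Not all that is in view belongs to the job. There is more than one size of the screw_dish; the one meant has the size given above.

How it is judged:
At the end, for the whole second after the job is handed in: Each electrode in its own tray bay (within 14 mm in x, 20 in y of its centre), each bush in its own well (within 15 mm in x and y), the screw within 19 mm of the dish centre; undersides 1 to 7 mm above the tray's underside; upright within 0.12 rad; below 0.02 m/s ((((x of blade_electrode in the frame of electrode_tray between 0.015 and 0.043 m and y of blade_electrode in the frame of electrode_tray between -0.02 and 0.02 m) and (x of rib_electrode in the frame of electrode_tray between -0.043 and -0.015 m and y of rib_electrode in the frame of electrode_tray between -0.02 and 0.02 m)) or ((x of blade_electrode in the frame of electrode_tray between -0.043 and -0.015 m and y of blade_electrode in the frame of electrode_tray between -0.02 and 0.02 m) and (x of rib_electrode in the frame of electrode_tray between 0.015 and 0.043 m and y of rib_electrode in the frame of electrode_tray between -0.02 and 0.02 m))) and (((x of flanged_bush in the frame of bush_plate between 0.018 and 0.048 m and y of flanged_bush in the frame of bush_plate between -0.015 and 0.015 m) and (x of plain_bush in the frame of bush_plate between -0.048 and -0.018 m and y of plain_bush in the frame of bush_plate between -0.015 and 0.015 m)) or ((x of flanged_bush in the frame of bush_plate between -0.048 and -0.018 m and y of flanged_bush in the frame of bush_plate between -0.015 and 0.015 m) and (x of plain_bush in the frame of bush_plate between 0.018 and 0.048 m and y of plain_bush in the frame of bush_plate between -0.015 and 0.015 m))) and horizontal distance between cap_screw and screw_dish below 0.019 m and z of blade_electrode in the frame of electrode_tray between 0.001 and 0.007 m and angle between each of blade_electrode, rib_electrode, flanged_bush, plain_bush, cap_screw's own z axis and vertical below 0.12 rad and linear speed of each of blade_electrode, rib_electrode, flanged_bush, plain_bush, cap_screw below 0.02 m/s and z of rib_electrode in the frame of electrode_tray between 0.001 and 0.007 m and z of flanged_bush in the frame of bush_plate between 0.001 and 0.007 m and z of plain_bush in the frame of bush_plate between 0.001 and 0.007 m and z of cap_screw in the frame of screw_dish between 0.001 and 0.007 m); the robot touches nothing.
It also fails if it takes over 131 s, if anything falls off the work surface, if the arm or the gripper's body presses on something with over 40 N, if the wrist force passes 120 N, or if a joint passes its speed limit or range.

## Working session

There is one attempt and no reset: what is moved stays moved. The work goes in short steps, Python scripts to look and compute and a shell command to move; the robot and the scene stay as the last step left them, time stands still between calls to the robot, and variables do not carry over. Pictures are saved under pics/ and viewed, at most 14 in all, crops included, and the job is handed in when it is done.

```bash
ls; mkdir -p pics
python3 - <<'E'
from station import sense, vision
import cv2,numpy as np
s=sense();print({k:np.round(v,3) for k,v in s.items()})
for n in("top","side"):
    d=vision.snapshot(n);cv2.imwrite(f"pics/{n}0.png",d["image"]);print(n,d["mtx"].round(1).tolist(),d["pose"].round(3).tolist())
    np.savez(f"{n}0.npz",**{k:v for k,v in d.items()})
E
```

```text
pics
{'t': np.float64(0.0), 'q': array([ 1.018,  0.528,  1.434,  0.   ,  1.181, -0.179]), 'qd': array([-0.   ,  0.   , -0.001,  0.   , -0.001,  0.001]), 'tau': array([-1.0000e-03, -4.4236e+01, -1.7802e+01, -0.0000e+00,  9.0000e-03,
       -0.0000e+00]), 'tcp_pos': array([0.228, 0.581, 0.247]), 'tool_rot': array([ 0.186,  0.983, -0.001, -0.   ]), 'force': array([-0.393, -0.839,  0.3  ]), 'ft_torque': array([-0.005, -0.017,  0.006]), 'gripper_force': np.float64(0.0), 'finger_gap': np.float64(1.001)}
top [[425.4, 0.0, 279.0], [0.0, 425.4, 208.7], [0.0, 0.0, 1.0]] [[0.023, -0.998, 0.063, 0.363], [-1.0, -0.024, -0.015, -0.013], [0.016, -0.063, -0.998, 1.237], [0.0, 0.0, 0.0, 1.0]]
side [[380.7, 0.0, 285.2], [0.0, 380.7, 210.0], [0.0, 0.0, 1.0]] [[0.992, -0.064, 0.113, 0.292], [-0.13, -0.508, 0.851, -0.996], [0.003, -0.859, -0.512, 0.644], [0.0, 0.0, 0.0, 1.0]]
```

View pics/top0.png

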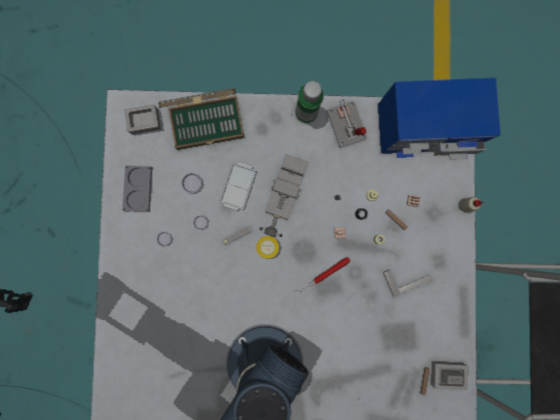

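View pics/side0.png

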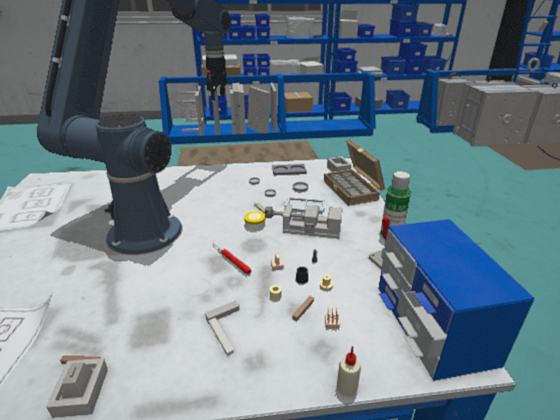

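The top view shows the parts at about: screw (337,197), flanged bush (372,195), rib electrode (413,200), loupe (361,213), blade electrode (340,232), plain bush (379,239). The white tray is at (238,187), the plate at (137,189), and the three dishes at (192,183), (201,222) and (165,239).

```bash
cat > h.py <<'E'
import numpy as np,cv2
def px2w(d,u,v,h):
    K,P=d["mtx"],d["pose"]; r=P[:3,:3]@np.array([(u-K[0,2])/K[0,0],(v-K[1,2])/K[1,1],1]); return P[:3,3]+r*(h-P[2,3])/r[2]
def cloud(d,P=None):
    P=d["pose"] if P is None else P
    K=d["mtx"];z=d["range_z"];v,u=np.mgrid[:420,:560]
    c=np.stack([(u-K[0,2])/K[0,0]*z,(v-K[1,2])/K[1,1]*z,z],-1); w=c@P[:3,:3].T+P[:3,3]; w[z==0]=np.nan; return w
E
python3 - <<'E'
import numpy as np,cv2
from h import *
d=dict(np.load("top0.npz")); w=cloud(d); im=d["image"]
m=((w[...,2]>0.007)&(w[...,2]<0.06)).astype(np.uint8)
n,l,st,c=cv2.connectedComponentsWithStats(m)
for i in range(1,n):
    x,y,ww,hh,a=st[i]
    if a>20 and y>130 and y<260 and x>100 and x<440:
        p=w[l==i]; print(c[i].round(),a,"mid",((p.min(0)+p.max(0))/2).round(3),"ext",(p.max(0)-p.min(0)).round(3),"z95",np.percentile(p[:,2],95).round(3), cv2.minAreaRect(np.float32(p[:,:2]*1000)))
print("bench z",np.nanmedian(w[280:300,230:260,2]))
a=cv2.resize(im[150:260,110:260],None,fx=4,fy=4,interpolation=2);b=cv2.resize(im[170:260,315:435],None,fx=5,fy=5,interpolation=2)
cv2.imwrite("pics/a.png",a);cv2.imwrite("pics/b.png",b)
E
```

```text
[428. 150.] 39 mid [ 0.62  -0.454  0.032] ext [0.005 0.05  0.047] z95 0.05 ((620.2843017578125, -454.07110595703125), (3.921013355255127, 49.652122497558594), 2.0549426078796387)
[239. 185.] 283 mid [0.505 0.089 0.013] ext [0.137 0.101 0.011] z95 0.015 ((504.8792419433594, 89.72881317138672), (74.16382598876953, 136.03256225585938), 73.56565856933594)
[137. 188.] 654 mid [0.491 0.38  0.014] ext [0.133 0.076 0.013] z95 0.015 ((490.5951232910156, 380.4107666015625), (75.79378509521484, 132.38682556152344), 89.36080169677734)
[291. 176.] 242 mid [ 0.533 -0.061  0.037] ext [0.043 0.071 0.046] z95 0.055 ((532.7421875, -61.10631561279297), (67.587890625, 25.683107376098633), 72.25492858886719)
[190. 182.] 90 mid [0.51  0.223 0.013] ext [0.056 0.056 0.012] z95 0.016 ((509.9714050292969, 223.18783569335938), (55.6015739440918, 55.674652099609375), 3.415668249130249)
[280. 206.] 592 mid [ 0.441 -0.035  0.034] ext [0.158 0.113 0.052] z95 0.059 ((436.203857421875, -31.98801040649414), (81.44812774658203, 152.45477294921875), 73.38482666015625)
[372. 195.] 97 mid [ 0.488 -0.301  0.021] ext [0.03
[... 1068 characters left out ...]
0.032 0.006] z95 0.012 ((348.6733093261719, 111.5709457397461), (14.218888282775879, 33.287681579589844), 28.10462188720703)
[380. 238.] 71 mid [ 0.361 -0.322  0.019] ext [0.026 0.028 0.022] z95 0.027 ((361.3748779296875, -322.04974365234375), (25.839046478271484, 28.247772216796875), 2.022045612335205)
[268. 247.] 409 mid [ 0.33  -0.002  0.031] ext [0.062 0.062 0.015] z95 0.035 ((330.1214599609375, -2.1256046295166016), (61.956607818603516, 62.343528747558594), 1.3266581296920776)
[329. 271.] 319 mid [ 0.256 -0.162  0.017] ext [0.101 0.154 0.019] z95 0.022 ((251.54452514648438, -162.84469604492188), (20.481538772583008, 179.52281188964844), 35.071258544921875)
bench z -0.0007384289794156729
```

View pics/a.png

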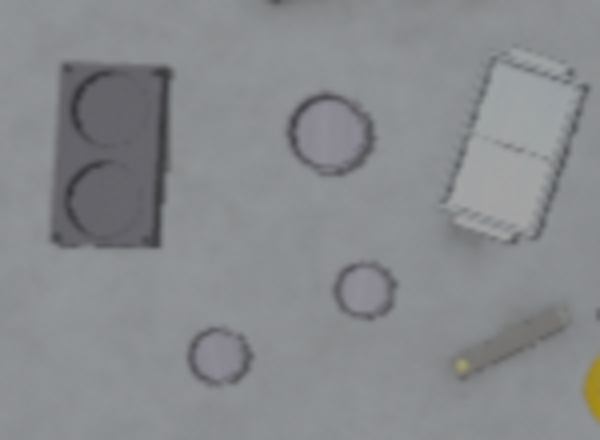

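View pics/b.png

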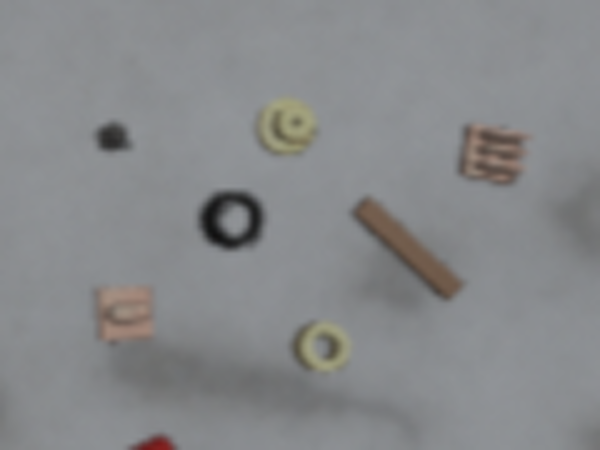

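Using the sizes, the dish meant is the one at (0.510, 0.223): about 60 mm across, against 44 for the other two. The part heights match what was given. I'll swing over the trays first, turn the jaw to close along x, and check with the wrist camera.

```bash
python3 -m crank '[{"dp":[0.5,-1,0],"angular":[0,0,-4.3]},{"dp":[0.5,-1,0],"angular":[0,0,-4.3]},{"dp":[0.5,-1,0],"angular":[0,0,-4.3]},{"dp":[0.5,-1,0],"angular":[0,0,-4.3]},{"dp":[0.5,-1,0],"angular":[0,0,-4.3]},{"dp":[0.5,-1,0],"angular":[0,0,-4.3]},{"dp":[0.5,-1,0],"angular":[0,0,-4.3]},{"dp":[0.5,-1,0],"angular":[0,0,-4.3]},{"dp":[0.5,-1,0],"angular":[0,0,-4.3]},{"dp":[0.5,-1,0],"angular":[0,0,-4.3]},{"dp":[0.5,-1,0],"angular":[0,0,-4.3]},{"dp":[0.5,-1,0],"angular":[0,0,-4.3]},{"dp":[0.5,-0.5,0],"angular":[0,0,-4.3]},{"dp":[0.5,0,0],"angular":[0,0,-4.3]},{"dp":[0.3,0,0],"angular":[0,0,-4.3]},{"dp":[0,0,0],"angular":[0,0,-4.0]}]' 0.35 40
cat >> h.py <<'E'
from scipy.spatial.transform import Rotation as R
def wrist(f):
    from station import sense,vision
    s=sense();d=vision.snapshot("wrist");T=np.eye(4);T[:3,:3]=R.from_quat(s["tool_rot"]).as_matrix();T[:3,3]=s["tcp_pos"]
    d["pose"]=T@d["mount"];cv2.imwrite(f"pics/{f}.png",d["image"]);np.savez(f+".npz",**d);return s,d
E
python3 - <<'E'
from h import *
s,d=wrist("w1");print(s["t"],s["tcp_pos"].round(3),s["tool_rot"].round(3),s["q"].round(2),d["pose"].round(3).tolist(),d["mtx"].round(1).tolist())
E
```

```text
t: 1.7
tcp_pos: [0.4486, 0.2064, 0.2481]
tool_rot: [0.708, 0.706, 0.0, 0.0]
force: [-0.4, 0.8, -0.5]
finger_gap: 0.655
gripper_force: 0.0
1.7 [0.449 0.206 0.248] [0.708 0.706 0.    0.   ] [ 0.2   0.35  1.76 -0.    1.03  0.21] [[1.0, -0.002, 0.0, 0.45], [-0.002, -0.956, -0.293, 0.281], [0.001, 0.293, -0.956, 0.373], [0.0, 0.0, 0.0, 1.0]] [[317.6, 0.0, 281.1], [0.0, 317.6, 211.2], [0.0, 0.0, 1.0]]
```

View pics/w1.png

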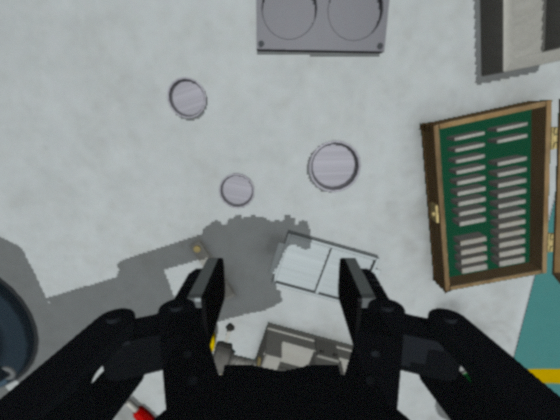

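The wrist view shows the tray with its divider from (331,246) to (319,294), the big dish at (333,166), and the two wells at (288,12) and (355,14).

Run:
```python
from h import *
d=dict(np.load("w1.npz"))
for n,u,v,h in [("divT",331,246,.012),("divB",319,294,.012),("TL",288,233,.012),("TR",377,257,.012),("dishL",307,166,.014),("dishR",359,166,.014),("dishT",333,141,.014),("dishB",333,192,.014),("w1",288,12,.012),("w2",355,14,.012),("plateBL",258,50,.012),("plateBR",385,51,.012)]: print(n,px2w(d,u,v,h).round(4))
```

```text
divT [0.5112 0.1255 0.012 ]
divB [0.4986 0.0584 0.012 ]
TL [0.4581 0.1427 0.012 ]
TR [0.5691 0.1105 0.012 ]
dishL [0.4793 0.2246 0.014 ]
dishR [0.5383 0.2245 0.014 ]
dishT [0.5075 0.2523 0.014 ]
dishB [0.5102 0.1943 0.014 ]
w1 [0.4572 0.3784 0.012 ]
w2 [0.5242 0.3765 0.012 ]
plateBL [0.4264 0.3441 0.012 ]
plateBR [0.5573 0.3429 0.012 ]
```

```bash
python3 -m crank '[{"dp":[-0.17,-1,-0.11],"angular":[0,0,0]},{"dp":[-0.17,-1,-0.11],"angular":[0,0,0]},{"dp":[-0.17,-1,-0.11],"angular":[0,0,0]},{"dp":[-0.17,-1,-0.11],"angular":[0,0,0]},{"dp":[-0.17,-1,-0.11],"angular":[0,0,0]},{"dp":[-0.17,-1,-0.11],"angular":[0,0,0]},{"dp":[-0.17,-1,-0.11],"angular":[0,0,0]},{"dp":[-0.17,-1,-0.11],"angular":[0,0,0]},{"dp":[-0.17,-1,-0.11],"angular":[0,0,0]},{"dp":[-0.17,-1,-0.11],"angular":[0,0,0]},{"dp":[-0.17,-1,-0.11],"angular":[0,0,0]},{"dp":[-0.17,-1,-0.11],"angular":[0,0,0]},{"dp":[-0.17,-1,-0.11],"angular":[0,0,0]},{"dp":[-0.17,-0.8,-0.11],"angular":[0,0,0]},{"dp":[0,0,0],"angular":[0,0,0]},{"dp":[0,0,0],"angular":[0,0,0]}]'
python3 - <<'E'
from h import *
s,d=wrist("w2");print(s["t"],s["tcp_pos"].round(3),s["tool_rot"].round(3))
w=cloud(d);m=((w[...,2]>0.005)&(w[...,2]<0.06)&(w[...,1]>-0.5)).astype(np.uint8)
n,l,st,c=cv2.connectedComponentsWithStats(m)
for i in range(1,n):
    if 60<st[i][4]<6000:
        p=w[l==i]; t=p[p[:,2]>p[:,2].max()-0.008]; print(c[i].round(),st[i][4],"mid",((p.min(0)+p.max(0))/2).round(3),"ext",(p.max(0)-p.min(0)).round(3),"top mid",((t.min(0)+t.max(0))/2).round(3),np.round(cv2.minAreaRect(np.float32(t[:,:2]*1000))[1:][1]))
E
```

```text
t: 3.35
tcp_pos: [0.3753, -0.2068, 0.2019]
tool_rot: [0.707, 0.707, 0.0, -0.001]
force: [-0.7, -0.8, -0.2]
finger_gap: 0.65
gripper_force: 0.0
3.35 [ 0.375 -0.207  0.202] [ 0.707  0.707  0.    -0.001]
[165. 158.] 2692 mid [ 0.257 -0.159  0.015] ext [0.103 0.158 0.016] top mid [ 0.266 -0.18   0.019] 34.0
[385. 184.] 290 mid [ 0.479 -0.199  0.021] ext [0.015 0.015 0.032] top mid [ 0.479 -0.199  0.033] 28.0
[283. 192.] 907 mid [ 0.378 -0.208  0.021] ext [0.032 0.031 0.032] top mid [ 0.378 -0.208  0.033] 3.0
[543. 217.] 2443 mid [ 0.651 -0.238  0.015] ext [0.051 0.091 0.02 ] top mid [ 0.658 -0.237  0.021] 20.0
[334. 248.] 746 mid [ 0.433 -0.268  0.019] ext [0.031 0.03  0.028] top mid [ 0.434 -0.269  0.029] 44.0
[385. 273.] 634 mid [ 0.489 -0.298  0.019] ext [0.032 0.027 0.027] top mid [ 0.489 -0.301  0.029] 43.0
[267. 292.] 624 mid [ 0.361 -0.321  0.016] ext [0.027 0.028 0.021] top mid [ 0.361 -0.321  0.023] 89.0
[517. 313.] 3239 mid [ 0.649 -0.349  0.032] ext [0.088 0.06  0.055] top mid [ 0.633 -0.346  0.056] 48.0
[318. 327.] 789 mid [ 0.419 -0.372  0.01 ] ext [0.056 0.063 0.01 ] top mid [ 0.419 -0.372  0.011] 49.0
```

View pics/w2.png

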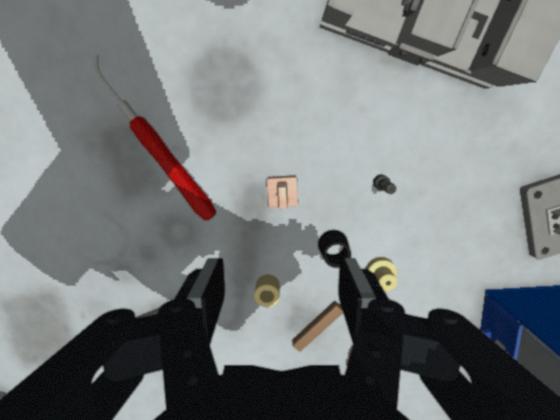

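The picture shows the blade electrode at (283,192), its blade along y so the jaw is aligned. The screw is at (385,184), the loupe at (334,245), the flanged bush at (383,273) and the plain bush at (267,291). These agree with the top view to 1–2 mm, so I'll descend on the blade.

```bash
python3 -m crank '[{"dp":[0.09,-0.04,-1],"angular":[0,0,0]},{"dp":[0,0,-1],"angular":[0,0,0]},{"dp":[0,0,-1],"angular":[0,0,0]},{"dp":[0,0,-1],"angular":[0,0,0]},{"dp":[0,0,-0.8],"angular":[0,0,0]},{"dp":[0,0,-0.5],"angular":[0,0,0]},{"dp":[0,0,-0.3],"angular":[0,0,0]},{"dp":[0,0,0],"angular":[0,0,0]}]'
python3 -m crank '[{"dp":[0,0,0],"angular":[0,0,0]},{"dp":[0,0,0],"angular":[0,0,0]},{"dp":[0,0,0],"angular":[0,0,0]},{"dp":[0,0,0],"angular":[0,0,0]},{"dp":[0,0,0],"angular":[0,0,0]},{"dp":[0,0,0],"angular":[0,0,0]},{"dp":[0,0,0],"angular":[0,0,0]},{"dp":[0,0,0],"angular":[0,0,0]}]' 1 40
```

```text
t: 4.2
tcp_pos: [0.3783, -0.2071, 0.0335]
tool_rot: [0.706, 0.708, -0.0, -0.001]
force: [-0.1, -0.1, 0.7]
finger_gap: 0.649
gripper_force: 0.0
t: 5.0
tcp_pos: [0.3787, -0.2085, 0.035]
tool_rot: [0.707, 0.708, 0.0, 0.001]
force: [0.1, 0.9, 6.0]
finger_gap: 0.104
gripper_force: 40.0
```

```bash
python3 -m crank '[{"dp":[0,0,0.6],"angular":[0,0,0]},{"dp":[0,0,1],"angular":[0,0,0]},{"dp":[0.1,0.2,1],"angular":[0,0,0]},{"dp":[0.5,0.9,0.7],"angular":[0,0,0]},{"dp":[0.5,1,0],"angular":[0,0,0]},{"dp":[0.5,1,0],"angular":[0,0,0]},{"dp":[0.5,1,0],"angular":[0,0,0]},{"dp":[0.5,1,0],"angular":[0,0,0]},{"dp":[0.5,1,0],"angular":[0,0,0]},{"dp":[0.5,1,0],"angular":[0,0,0]},{"dp":[0.5,1,0],"angular":[0,0,0]},{"dp":[0.5,1,0],"angular":[0,0,0]},{"dp":[0.5,0.6,-0.5],"angular":[0,0,0]},{"dp":[0.1,0,-1],"angular":[0,0,0]},{"dp":[0,0,-0.6],"angular":[0,0,0]},{"dp":[0,0,0],"angular":[0,0,0]},{"dp":[0,0,0],"angular":[0,0,0]}]'
```

```text
t: 6.7
tcp_pos: [0.5341, 0.0826, 0.0701]
tool_rot: [0.707, 0.708, -0.0, -0.0]
force: [0.9, 0.6, -1.4]
finger_gap: 0.106
gripper_force: 39.2
```

```bash
python3 -m crank '[{"dp":[0,0,-0.5],"angular":[0,0,0]},{"dp":[0,0,-0.3],"angular":[0,0,0]},{"dp":[0,0,-0.12],"angular":[0,0,0]},{"dp":[0,0,-0.06],"angular":[0,0,0]},{"dp":[0,0,-0.04],"angular":[0,0,0]},{"dp":[0,0,0],"angular":[0,0,0]},{"dp":[0,0,0],"angular":[0,0,0]}]'
```

```text
t: 7.4
tcp_pos: [0.5347, 0.0826, 0.0398]
tool_rot: [0.707, 0.708, 0.0, 0.0]
force: [-0.3, -0.3, -2.2]
finger_gap: 0.106
gripper_force: 39.3
```

```bash
python3 -m crank '[{"dp":[0,0,-0.03],"angular":[0,0,0]},{"dp":[0,0,0],"angular":[0,0,0]},{"dp":[0,0,0],"angular":[0,0,0]},{"dp":[0,0,0],"angular":[0,0,0]},{"dp":[0,0,0.4],"angular":[0,0,0]},{"dp":[0,0,1],"angular":[0,0,0]},{"dp":[0,0,1],"angular":[0,0,0]},{"dp":[0,-0.2,1],"angular":[0,0,0]}]' 0.35
python3 -m crank '[{"dp":[-0.12,-1,0],"angular":[0,0,-0.5]},{"dp":[-0.12,-1,0],"angular":[0,0,-0.5]},{"dp":[-0.12,-1,0],"angular":[0,0,-0.5]},{"dp":[-0.12,-1,0],"angular":[0,0,-0.5]},{"dp":[-0.12,-1,0],"angular":[0,0,-0.5]},{"dp":[-0.12,-1,0],"angular":[0,0,-0.5]},{"dp":[-0.12,-1,0],"angular":[0,0,-0.5]},{"dp":[-0.12,-1,0],"angular":[0,0,-0.5]},{"dp":[-0.12,-1,0],"angular":[0,0,-0.5]},{"dp":[-0.12,-1,0],"angular":[0,0,-0.5]},{"dp":[-0.12,-1,0],"angular":[0,0,-0.5]},{"dp":[-0.12,-1,0],"angular":[0,0,-0.5]},{"dp":[-0.12,-1,0],"angular":[0,0,-0.5]},{"dp":[-0.12,-1,0],"angular":[0,0,-0.5]},{"dp":[-0.12,-1,0],"angular":[0,0,-0.5]},{"dp":[-0.12,-1,0],"angular":[0,0,-0.5]},{"dp":[-0.1,-0.6,0],"angular":[0,0,-0.5]},{"dp":[0,0,0],"angular":[0,0,-0.5]},{"dp":[0,0,0],"angular":[0,0,0]}]'
python3 - <<'E'
from h import *
s,d=wrist("w3");print(s["t"],s["tcp_pos"].round(4),s["tool_rot"].round(3),s["q"].round(2))
w=cloud(d);p=w[(w[...,2]>0.03)&(w[...,2]<0.05)&(np.hypot(w[...,0]-.474,w[...,1]+.421)<.03)]
print(len(p),p.min(0).round(4),p.max(0).round(4),cv2.minAreaRect(np.float32(p[:,:2]*1000)))
E
```

```text
t: 8.2
tcp_pos: [0.5342, 0.0771, 0.1424]
tool_rot: [0.706, 0.708, 0.0, -0.0]
force: [0.5, -0.9, 0.5]
finger_gap: 0.646
gripper_force: 0.0
t: 10.1
tcp_pos: [0.4735, -0.4204, 0.1407]
tool_rot: [0.76, 0.65, 0.0, -0.001]
force: [0.2, -0.2, -0.0]
finger_gap: 0.651
gripper_force: 0.0
10.1 [ 0.4735 -0.4204  0.1407] [ 0.76   0.65   0.    -0.001] [-0.9   0.67  1.5   0.    0.97 -0.75]
427 [ 0.4636 -0.4341  0.0301] [ 0.4871 -0.4072  0.0412] ((475.03106689453125, -420.6230773925781), (24.496448516845703, 20.88991355895996), 80.77547454833984)
```

View pics/w3.png

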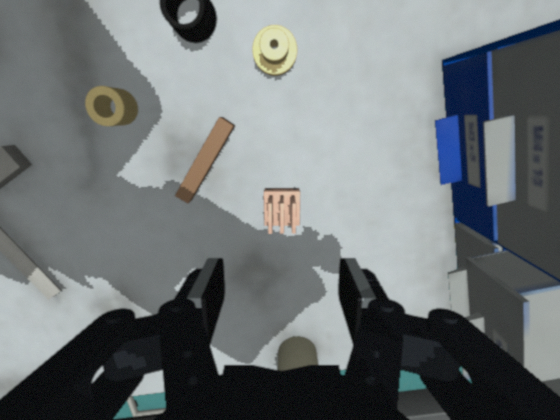

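The picture shows the rib electrode at (283,208), its ribs lined up with the jaw. Measured centre (0.475, -0.4206), top 20.9 x 24.5, as it should be.

```bash
python3 -m crank '[{"dp":[0.05,0,-1],"angular":[0,0,0]},{"dp":[0,0,-1],"angular":[0,0,0]},{"dp":[0,0,-0.8],"angular":[0,0,0]},{"dp":[0,0,-0.5],"angular":[0,0,0]},{"dp":[0,0,-0.2],"angular":[0,0,0]},{"dp":[0,0,0],"angular":[0,0,0]}]'
python3 -m crank '[{"dp":[0,0,0],"angular":[0,0,0]},{"dp":[0,0,0],"angular":[0,0,0]},{"dp":[0,0,0],"angular":[0,0,0]},{"dp":[0,0,0],"angular":[0,0,0]},{"dp":[0,0,0],"angular":[0,0,0]},{"dp":[0,0,0],"angular":[0,0,0]},{"dp":[0,0,0],"angular":[0,0,0]}]' 1 40
```

```text
t: 10.75
tcp_pos: [0.4754, -0.4204, 0.0352]
tool_rot: [0.76, 0.65, 0.0, -0.001]
force: [0.1, 0.1, 0.7]
finger_gap: 0.65
gripper_force: 0.0
t: 11.45
tcp_pos: [0.4759, -0.4221, 0.037]
tool_rot: [0.76, 0.65, -0.0, 0.001]
force: [-0.2, -0.0, 5.9]
finger_gap: 0.233
gripper_force: 40.4
```

```bash
python3 -m crank '[{"dp":[0,0,0.6],"angular":[0,0,0]},{"dp":[0,0,1],"angular":[0,0,0]},{"dp":[0,0.3,1],"angular":[0,0,0.5]},{"dp":[0,1,0.9],"angular":[0,0,0.5]},{"dp":[0,1,0],"angular":[0,0,0.5]},{"dp":[0,1,0],"angular":[0,0,0.5]},{"dp":[0,1,0],"angular":[0,0,0.5]},{"dp":[0,1,0],"angular":[0,0,0.5]},{"dp":[0,1,0],"angular":[0,0,0.5]},{"dp":[0,1,0],"angular":[0,0,0.5]},{"dp":[0,1,0],"angular":[0,0,0.5]},{"dp":[0,1,0],"angular":[0,0,0.5]},{"dp":[0,1,0],"angular":[0,0,0.5]},{"dp":[0,1,0],"angular":[0,0,0.5]},{"dp":[0,1,0],"angular":[0,0,0.5]},{"dp":[0,1,0],"angular":[0,0,0.5]},{"dp":[0,1,0],"angular":[0,0,0.5]},{"dp":[0,1,0],"angular":[0,0,0.5]},{"dp":[0,1,0],"angular":[0,0,0.5]},{"dp":[0,1,0],"angular":[0,0,0.5]}]'
python3 -m crank '[{"dp":[0,0.9,0],"angular":[0,0,0]},{"dp":[0,0.2,-0.7],"angular":[0,0,0]},{"dp":[0,0,-0.9],"angular":[0,0,0]},{"dp":[0,0,-0.7],"angular":[0,0,0]},{"dp":[0,0,-0.3],"angular":[0,0,0]},{"dp":[0,0,0],"angular":[0,0,0]},{"dp":[0,0,0],"angular":[0,0,0]}]'
```

```text
t: 13.45
tcp_pos: [0.475, 0.0988, 0.1405]
tool_rot: [0.707, 0.708, -0.0, -0.0]
force: [0.8, 0.8, -1.7]
finger_gap: 0.237
gripper_force: 39.5
t: 14.15
tcp_pos: [0.4758, 0.1305, 0.063]
tool_rot: [0.707, 0.708, 0.0, 0.0]
force: [-0.7, 0.8, -1.1]
finger_gap: 0.239
gripper_force: 39.4
```

I overshot y by 30 mm through a miscount. The part is still above the rim, so I'll step back and then go down.

```bash
python3 -m crank '[{"dp":[0,-0.6,0],"angular":[0,0,0]},{"dp":[0,-0.45,0],"angular":[0,0,0]},{"dp":[0,0,-0.35],"angular":[0,0,0]},{"dp":[0,0,-0.25],"angular":[0,0,0]},{"dp":[0,0,-0.1],"angular":[0,0,0]},{"dp":[0,0,-0.05],"angular":[0,0,0]},{"dp":[0,0,0],"angular":[0,0,0]},{"dp":[0,0,0],"angular":[0,0,0]}]'
```

```text
t: 14.95
tcp_pos: [0.4749, 0.0993, 0.041]
tool_rot: [0.706, 0.708, -0.0, -0.0]
force: [-2.7, -2.7, 10.3]
finger_gap: 0.239
gripper_force: 41.1
```

```bash
python3 -m crank '[{"dp":[0,0,0],"angular":[0,0,0]},{"dp":[0,0,0],"angular":[0,0,0]},{"dp":[0,0,0],"angular":[0,0,0]},{"dp":[0,0,0.4],"angular":[0,0,0]},{"dp":[0,0,1],"angular":[0,0,0]},{"dp":[0,0,1],"angular":[0,0,0]},{"dp":[0,0,1],"angular":[0,0,0]},{"dp":[0,0,0],"angular":[0,0,0]}]' 0.6
python3 -m crank '[{"dp":[0,-0.3,0],"angular":[0,0,1.4]},{"dp":[0.05,-1,0],"angular":[0,0,1.4]},{"dp":[0.05,-1,0],"angular":[0,0,1.4]},{"dp":[0.05,-1,0],"angular":[0,0,1.4]},{"dp":[0.05,-1,0],"angular":[0,0,1.4]},{"dp":[0.05,-1,0],"angular":[0,0,1.4]},{"dp":[0.05,-1,0],"angular":[0,0,1.4]},{"dp":[0.05,-1,0],"angular":[0,0,1.4]},{"dp":[0.05,-1,0],"angular":[0,0,1.4]},{"dp":[0.05,-1,0],"angular":[0,0,1.4]},{"dp":[0.05,-1,0],"angular":[0,0,1.4]},{"dp":[0,-1,0],"angular":[0,0,1.4]},{"dp":[0,-1,0],"angular":[0,0,1.4]},{"dp":[0,-1,0],"angular":[0,0,1.4]},{"dp":[0,0,0],"angular":[0,0,0]}]' 0.4
python3 - <<'E'
from h import *
s,d=wrist("w4");print(s["t"],s["tcp_pos"].round(4),s["tool_rot"].round(3))
w=cloud(d);p=w[(w[...,2]>0.022)&(w[...,2]<0.05)&(np.hypot(w[...,0]-.489,w[...,1]+.301)<.025)]
print(len(p),((p.min(0)+p.max(0))/2).round(4),(p.max(0)-p.min(0)).round(4))
E
```

```text
t: 15.75
tcp_pos: [0.4778, 0.0993, 0.1461]
tool_rot: [0.706, 0.708, 0.003, 0.003]
force: [0.9, -0.3, 0.2]
finger_gap: 0.402
gripper_force: 0.0
t: 17.25
tcp_pos: [0.4908, -0.3041, 0.142]
tool_rot: [0.577, 0.817, -0.001, 0.002]
force: [-0.2, 0.2, 0.0]
finger_gap: 0.595
gripper_force: 0.0
17.25 [ 0.4908 -0.3041  0.142 ] [ 0.577  0.817 -0.001  0.002]
521 [ 0.4886 -0.3012  0.027 ] [0.0199 0.0198 0.0099]
```

```bash
python3 -m crank '[{"dp":[-0.07,0.1,-1],"angular":[0,0,0]},{"dp":[0,0,-1],"angular":[0,0,0]},{"dp":[0,0,-0.8],"angular":[0,0,0]},{"dp":[0,0,-0.5],"angular":[0,0,0]},{"dp":[0,0,-0.24],"angular":[0,0,0]},{"dp":[0,0,0],"angular":[0,0,0]}]'
python3 -m crank '[{"dp":[0,0,0],"angular":[0,0,0]},{"dp":[0,0,0],"angular":[0,0,0]},{"dp":[0,0,0],"angular":[0,0,0]},{"dp":[0,0,0],"angular":[0,0,0]},{"dp":[0,0,0],"angular":[0,0,0]},{"dp":[0,0,0],"angular":[0,0,0]},{"dp":[0,0,0],"angular":[0,0,0]}]' 1 40
```

```text
t: 17.9
tcp_pos: [0.488, -0.2959, 0.0352]
tool_rot: [0.576, 0.818, 0.0, -0.001]
force: [0.1, 0.5, -0.3]
finger_gap: 0.601
gripper_force: 0.0
t: 18.6
tcp_pos: [0.4888, -0.2974, 0.0371]
tool_rot: [0.576, 0.818, -0.0, 0.001]
force: [-0.9, 0.0, 6.5]
finger_gap: 0.205
gripper_force: 39.3
```

```bash
python3 -m crank '[{"dp":[0,0,0.6],"angular":[0,0,0]},{"dp":[0,0,1],"angular":[0,0,0]},{"dp":[0,0.2,1],"angular":[0,0,0]},{"dp":[0.05,1,1],"angular":[0,0,-1]},{"dp":[0.05,1,0],"angular":[0,0,-1]},{"dp":[0.05,1,0],"angular":[0,0,-1]},{"dp":[0.05,1,0],"angular":[0,0,-1]},{"dp":[0.05,1,0],"angular":[0,0,-1]},{"dp":[0.05,1,0],"angular":[0,0,-1]},{"dp":[0.05,1,0],"angular":[0,0,-1]},{"dp":[0.05,1,0],"angular":[0,0,-1]},{"dp":[0.05,1,0],"angular":[0,0,-1]},{"dp":[0.05,1,0],"angular":[0,0,-1]},{"dp":[0.05,1,0],"angular":[0,0,-1]},{"dp":[0.05,1,0],"angular":[0,0,-1]},{"dp":[0.05,1,0],"angular":[0,0,-1]},{"dp":[0.05,1,0],"angular":[0,0,-1]},{"dp":[0.05,1,0],"angular":[0,0,-1]},{"dp":[0.05,1,0],"angular":[0,0,-1]},{"dp":[0.05,1,0],"angular":[0,0,-1]}]'
```

```text
t: 20.6
tcp_pos: [0.5135, 0.2204, 0.1439]
tool_rot: [0.691, 0.723, -0.0, -0.0]
force: [-0.3, -0.9, 0.3]
finger_gap: 0.203
gripper_force: 39.3
```

```bash
python3 -m crank '[{"dp":[0.1,1,0],"angular":[0,0,-0.6]},{"dp":[0.1,1,0],"angular":[0,0,-0.6]},{"dp":[0.1,1,0],"angular":[0,0,-0.6]},{"dp":[0.05,1,0],"angular":[0,0,-0.6]},{"dp":[0,0.9,-0.3],"angular":[0,0,0]},{"dp":[0,0.2,-0.9],"angular":[0,0,0]},{"dp":[0,0,-0.9],"angular":[0,0,0]},{"dp":[0,0,-0.5],"angular":[0,0,0]},{"dp":[0,0,0],"angular":[0,0,0]},{"dp":[0,0,0],"angular":[0,0,0]}]'
```

```text
t: 21.6
tcp_pos: [0.5246, 0.3719, 0.0661]
tool_rot: [0.706, 0.709, 0.0, 0.0]
force: [0.3, 0.8, 0.9]
finger_gap: 0.199
gripper_force: 39.3
```

```bash
python3 -m crank '[{"dp":[0,0.27,-0.2],"angular":[0,0,0]},{"dp":[0,0,-0.3],"angular":[0,0,0]},{"dp":[0,0,-0.2],"angular":[0,0,0]},{"dp":[0,0,-0.08],"angular":[0,0,0]},{"dp":[0,0,-0.04],"angular":[0,0,0]},{"dp":[0,0,0],"angular":[0,0,0]},{"dp":[0,0,0],"angular":[0,0,0]}]'
```

```text
t: 22.3
tcp_pos: [0.5245, 0.3803, 0.0414]
tool_rot: [0.705, 0.709, 0.0, 0.0]
force: [0.6, 0.6, -0.6]
finger_gap: 0.204
gripper_force: 39.3
```

```bash
python3 -m crank '[{"dp":[0,0,-0.03],"angular":[0,0,0]},{"dp":[0,0,0],"angular":[0,0,0]},{"dp":[0,0,0],"angular":[0,0,0]},{"dp":[0,0,0],"angular":[0,0,0]},{"dp":[0,0,0.4],"angular":[0,0,0]},{"dp":[0,0,1],"angular":[0,0,0]},{"dp":[0,0,1],"angular":[0,0,0]},{"dp":[0,-0.3,1],"angular":[0,0,0]},{"dp":[-0.2,-1,0],"angular":[0,0,0]},{"dp":[-0.2,-1,0],"angular":[0,0,0]},{"dp":[-0.2,-1,0],"angular":[0,0,0]},{"dp":[-0.2,-1,0],"angular":[0,0,0]},{"dp":[-0.2,-1,0],"angular":[0,0,0]},{"dp":[-0.2,-1,0],"angular":[0,0,0]},{"dp":[-0.2,-1,0],"angular":[0,0,0]},{"dp":[-0.2,-1,0],"angular":[0,0,0]},{"dp":[-0.2,-1,0],"angular":[0,0,0]},{"dp":[-0.2,-1,0],"angular":[0,0,0]},{"dp":[-0.2,-1,0],"angular":[0,0,0]},{"dp":[-0.2,-1,0],"angular":[0,0,0]}]' 0.35
python3 -m crank '[{"dp":[-0.25,-1,0],"angular":[0,0,0]},{"dp":[-0.25,-1,0],"angular":[0,0,0]},{"dp":[-0.25,-1,0],"angular":[0,0,0]},{"dp":[-0.25,-1,0],"angular":[0,0,0]},{"dp":[-0.25,-1,0],"angular":[0,0,0]},{"dp":[-0.25,-1,0],"angular":[0,0,0]},{"dp":[-0.25,-1,0],"angular":[0,0,0]},{"dp":[-0.25,-1,0],"angular":[0,0,0]},{"dp":[-0.25,-1,0],"angular":[0,0,0]},{"dp":[-0.25,-0.5,0],"angular":[0,0,0]},{"dp":[0,0,0],"angular":[0,0,0]},{"dp":[0,0,0],"angular":[0,0,0]}]'
python3 - <<'E'
from h import *
s,d=wrist("w5");print(s["t"],s["tcp_pos"].round(4),s["tool_rot"].round(3))
w=cloud(d);p=w[(w[...,2]>0.018)&(w[...,2]<0.05)&(np.hypot(w[...,0]-.361,w[...,1]+.321)<.025)]
m=((p.min(0)+p.max(0))/2);print(len(p),m.round(4),(p.max(0)-p.min(0)).round(4),"units",((m-s["tcp_pos"])/.03).round(2))
E
```

```text
t: 24.3
tcp_pos: [0.4524, 0.01, 0.1434]
tool_rot: [0.705, 0.709, 0.0, 0.001]
force: [1.1, -1.2, 0.3]
finger_gap: 0.648
gripper_force: 0.0
t: 25.5
tcp_pos: [0.3772, -0.2737, 0.143]
tool_rot: [0.706, 0.708, 0.0, 0.0]
force: [0.8, 0.4, 0.3]
finger_gap: 0.647
gripper_force: 0.0
25.5 [ 0.3772 -0.2737  0.143 ] [0.706 0.708 0.    0.   ]
664 [ 0.3606 -0.3212  0.0219] [0.0273 0.0287 0.0078] units [-0.55 -1.58 -4.03]
```

```bash
python3 -m crank '[{"dp":[-0.3,-0.9,0],"angular":[0,0,0]},{"dp":[-0.25,-0.68,-0.5],"angular":[0,0,0]},{"dp":[0,0,-1],"angular":[0,0,0]},{"dp":[0,0,-1],"angular":[0,0,0]},{"dp":[0,0,-0.8],"angular":[0,0,0]},{"dp":[0,0,-0.4],"angular":[0,0,0]},{"dp":[0,0,-0.1],"angular":[0,0,0]},{"dp":[0,0,0],"angular":[0,0,0]}]'
python3 -m crank '[{"dp":[0,0,0],"angular":[0,0,0]},{"dp":[0,0,0],"angular":[0,0,0]},{"dp":[0,0,0],"angular":[0,0,0]},{"dp":[0,0,0],"angular":[0,0,0]},{"dp":[0,0,0],"angular":[0,0,0]},{"dp":[0,0,0],"angular":[0,0,0]}]' 1 40
```

```text
t: 26.35
tcp_pos: [0.3611, -0.3207, 0.0286]
tool_rot: [0.705, 0.709, 0.0, -0.0]
force: [-0.3, -0.7, -0.3]
finger_gap: 0.651
gripper_force: 0.0
t: 26.95
tcp_pos: [0.3612, -0.3216, 0.0297]
tool_rot: [0.705, 0.709, -0.0, 0.001]
force: [0.2, 1.3, 6.6]
finger_gap: 0.309
gripper_force: 39.4
```

```bash
python3 -m crank '[{"dp":[0,0,0.6],"angular":[0,0,0]},{"dp":[0,0,1],"angular":[0,0,0]},{"dp":[0.1,0.2,1],"angular":[0,0,0]},{"dp":[0.2,1,1],"angular":[0,0,0]},{"dp":[0.2,1,0],"angular":[0,0,0]},{"dp":[0.2,1,0],"angular":[0,0,0]},{"dp":[0.2,1,0],"angular":[0,0,0]},{"dp":[0.2,1,0],"angular":[0,0,0]},{"dp":[0.2,1,0],"angular":[0,0,0]},{"dp":[0.2,1,0],"angular":[0,0,0]},{"dp":[0.2,1,0],"angular":[0,0,0]},{"dp":[0.2,1,0],"angular":[0,0,0]},{"dp":[0.2,1,0],"angular":[0,0,0]},{"dp":[0.2,1,0],"angular":[0,0,0]},{"dp":[0.2,1,0],"angular":[0,0,0]},{"dp":[0.2,1,0],"angular":[0,0,0]},{"dp":[0.2,1,0],"angular":[0,0,0]},{"dp":[0.2,1,0],"angular":[0,0,0]},{"dp":[0.2,1,0],"angular":[0,0,0]},{"dp":[0,1,0],"angular":[0,0,0]}]'
python3 -m crank '[{"dp":[0,1,0],"angular":[0,0,0]},{"dp":[0,1,0],"angular":[0,0,0]},{"dp":[0,1,0],"angular":[0,0,0]},{"dp":[0,1,0],"angular":[0,0,0]},{"dp":[0,1,0],"angular":[0,0,0]},{"dp":[0,0.7,0],"angular":[0,0,0]},{"dp":[0,0.3,-0.6],"angular":[0,0,0]},{"dp":[0,0,-1],"angular":[0,0,0]},{"dp":[0,0,-0.8],"angular":[0,0,0]},{"dp":[0,0,-0.2],"angular":[0,0,0]},{"dp":[0,0,0],"angular":[0,0,0]}]'
```

```text
t: 28.95
tcp_pos: [0.4608, 0.1962, 0.137]
tool_rot: [0.705, 0.709, 0.001, 0.001]
force: [0.3, 0.1, -0.4]
finger_gap: 0.305
gripper_force: 39.7
t: 30.05
tcp_pos: [0.4592, 0.3744, 0.0578]
tool_rot: [0.705, 0.709, -0.001, -0.0]
force: [-0.3, 0.4, -0.4]
finger_gap: 0.304
gripper_force: 39.7
```

```bash
python3 -m crank '[{"dp":[-0.07,0.15,-0.1],"angular":[0,0,0]},{"dp":[0,0,-0.35],"angular":[0,0,0]},{"dp":[0,0,-0.2],"angular":[0,0,0]},{"dp":[0,0,-0.1],"angular":[0,0,0]},{"dp":[0,0,-0.06],"angular":[0,0,0]},{"dp":[0,0,0],"angular":[0,0,0]},{"dp":[0,0,0],"angular":[0,0,0]}]'
```

```text
t: 30.75
tcp_pos: [0.4578, 0.3794, 0.0342]
tool_rot: [0.705, 0.709, 0.0, 0.0]
force: [-0.8, 0.0, -1.2]
finger_gap: 0.304
gripper_force: 39.7
```

```bash
python3 -m crank '[{"dp":[0,0,-0.04],"angular":[0,0,0]},{"dp":[0,0,0],"angular":[0,0,0]},{"dp":[0,0,0],"angular":[0,0,0]},{"dp":[0,0,0],"angular":[0,0,0]},{"dp":[0,0,0.4],"angular":[0,0,0]},{"dp":[0,0,1],"angular":[0,0,0]},{"dp":[0,0,1],"angular":[0,0,0]},{"dp":[0,-0.3,1],"angular":[0,0,0]},{"dp":[0.1,-1,0],"angular":[0,0,0]},{"dp":[0.1,-1,0],"angular":[0,0,0]},{"dp":[0.1,-1,0],"angular":[0,0,0]},{"dp":[0.1,-1,0],"angular":[0,0,0]},{"dp":[0.1,-1,0],"angular":[0,0,0]},{"dp":[0.1,-1,0],"angular":[0,0,0]},{"dp":[0.1,-1,0],"angular":[0,0,0]},{"dp":[0,-1,0],"angular":[0,0,0]},{"dp":[0,-1,0],"angular":[0,0,0]},{"dp":[0,-1,0],"angular":[0,0,0]},{"dp":[0,-1,0],"angular":[0,0,0]},{"dp":[0,-1,0],"angular":[0,0,0]}]' 0.5
python3 -m crank '[{"dp":[0,-1,0],"angular":[0,0,0]},{"dp":[0,-1,0],"angular":[0,0,0]},{"dp":[0,-1,0],"angular":[0,0,0]},{"dp":[0,-1,0],"angular":[0,0,0]},{"dp":[0,-1,0],"angular":[0,0,0]},{"dp":[0,-1,0],"angular":[0,0,0]},{"dp":[0,-1,0],"angular":[0,0,0]},{"dp":[0,0,0],"angular":[0,0,0]},{"dp":[0,0,0],"angular":[0,0,0]}]'
python3 - <<'E'
from h import *
s,d=wrist("w6");print(s["t"],s["tcp_pos"].round(4),s["tool_rot"].round(3))
w=cloud(d);p=w[(w[...,2]>0.025)&(w[...,2]<0.05)&(np.hypot(w[...,0]-.479,w[...,1]+.199)<.025)]
m=((p.min(0)+p.max(0))/2);print(len(p),m.round(4),(p.max(0)-p.min(0)).round(4),"units",((m-s["tcp_pos"])/.03).round(2))
E
```

```text
t: 32.75
tcp_pos: [0.4789, 0.0091, 0.1358]
tool_rot: [0.705, 0.709, 0.0, 0.001]
force: [0.4, 0.3, -0.3]
finger_gap: 0.499
gripper_force: 0.0
t: 33.65
tcp_pos: [0.4785, -0.2001, 0.1355]
tool_rot: [0.706, 0.708, 0.0, 0.0]
force: [-0.2, 0.1, 0.3]
finger_gap: 0.499
gripper_force: 0.0
33.65 [ 0.4785 -0.2001  0.1355] [0.706 0.708 0.    0.   ]
193 [ 0.4799 -0.1988  0.0311] [0.0101 0.0099 0.0122] units [ 0.05  0.04 -3.48]
```

```bash
python3 -m crank '[{"dp":[0.05,0.04,-0.9],"angular":[0,0,0]},{"dp":[0,0,-1],"angular":[0,0,0]},{"dp":[0,0,-0.8],"angular":[0,0,0]},{"dp":[0,0,-0.5],"angular":[0,0,0]},{"dp":[0,0,-0.15],"angular":[0,0,0]},{"dp":[0,0,0],"angular":[0,0,0]}]'
python3 -m crank '[{"dp":[0,0,0],"angular":[0,0,0]},{"dp":[0,0,0],"angular":[0,0,0]},{"dp":[0,0,0],"angular":[0,0,0]},{"dp":[0,0,0],"angular":[0,0,0]},{"dp":[0,0,0],"angular":[0,0,0]},{"dp":[0,0,0],"angular":[0,0,0]},{"dp":[0,0,0],"angular":[0,0,0]}]' 1 30
```

```text
t: 34.3
tcp_pos: [0.4798, -0.1972, 0.0342]
tool_rot: [0.705, 0.709, -0.0, -0.001]
force: [-0.7, -0.6, 0.6]
finger_gap: 0.502
gripper_force: 0.0
t: 35.0
tcp_pos: [0.4806, -0.1987, 0.0352]
tool_rot: [0.705, 0.709, 0.0, 0.001]
force: [-0.1, -0.3, 6.6]
finger_gap: 0.096
gripper_force: 29.7
```

Screw held. The dish is at (0.509, 0.224), so dx is +0.95 and dy is +14.1 units.

```bash
python3 -m crank '[{"dp":[0,0,0.6],"angular":[0,0,0]},{"dp":[0,0,1],"angular":[0,0,0]},{"dp":[0,0.1,1],"angular":[0,0,0]},{"dp":[0.1,1,0.8],"angular":[0,0,0]},{"dp":[0.1,1,0],"angular":[0,0,0]},{"dp":[0.1,1,0],"angular":[0,0,0]},{"dp":[0.1,1,0],"angular":[0,0,0]},{"dp":[0.1,1,0],"angular":[0,0,0]},{"dp":[0.1,1,0],"angular":[0,0,0]},{"dp":[0.1,1,0],"angular":[0,0,0]},{"dp":[0.1,1,0],"angular":[0,0,0]},{"dp":[0.1,1,0],"angular":[0,0,0]},{"dp":[0.1,1,0],"angular":[0,0,0]},{"dp":[0,1,0],"angular":[0,0,0]},{"dp":[0,1,0],"angular":[0,0,0]},{"dp":[0,1,0],"angular":[0,0,0]},{"dp":[0,1,0],"angular":[0,0,0]},{"dp":[0,0,-0.7],"angular":[0,0,0]},{"dp":[0,0,-0.8],"angular":[0,0,0]},{"dp":[0,0,-0.6],"angular":[0,0,0]}]'
python3 -m crank '[{"dp":[0,0,-0.3],"angular":[0,0,0]},{"dp":[0,0,0],"angular":[0,0,0]},{"dp":[0,0,0],"angular":[0,0,0]}]'
```

```text
t: 37.0
tcp_pos: [0.5095, 0.2248, 0.0723]
tool_rot: [0.705, 0.709, -0.0, -0.0]
force: [0.6, 1.2, -1.3]
finger_gap: 0.099
gripper_force: 29.4
t: 37.3
tcp_pos: [0.5105, 0.2245, 0.0647]
tool_rot: [0.705, 0.709, 0.0, 0.0]
force: [0.7, -0.5, 0.4]
finger_gap: 0.097
gripper_force: 29.4
```

```bash
python3 -m crank '[{"dp":[0,0,-0.3],"angular":[0,0,0]},{"dp":[0,0,-0.3],"angular":[0,0,0]},{"dp":[0,0,-0.14],"angular":[0,0,0]},{"dp":[0,0,-0.07],"angular":[0,0,0]},{"dp":[0,0,-0.03],"angular":[0,0,0]},{"dp":[0,0,0],"angular":[0,0,0]},{"dp":[0,0,0],"angular":[0,0,0]}]'
```

```text
t: 38.0
tcp_pos: [0.5104, 0.2246, 0.0393]
tool_rot: [0.705, 0.709, 0.0, 0.0]
force: [-0.6, 0.6, -0.0]
finger_gap: 0.097
gripper_force: 29.4
```

```bash
python3 -m crank '[{"dp":[0,0,-0.03],"angular":[0,0,0]},{"dp":[0,0,0],"angular":[0,0,0]},{"dp":[0,0,0],"angular":[0,0,0]}]'
python3 -m crank '[{"dp":[0,0,0],"angular":[0,0,0]},{"dp":[0,0,0],"angular":[0,0,0]},{"dp":[0,0,0],"angular":[0,0,0]},{"dp":[0,0,0.4],"angular":[0,0,0]},{"dp":[0,0,1],"angular":[0,0,0]},{"dp":[0,0,1],"angular":[0,0,0]},{"dp":[0,0,1],"angular":[0,0,0]},{"dp":[0,0,1],"angular":[0,0,0]},{"dp":[0,0,1],"angular":[0,0,0]},{"dp":[-0.3,0,1],"angular":[0,0,0]},{"dp":[-0.3,0,0],"angular":[0,0,0]},{"dp":[0,0,0],"angular":[0,0,0]},{"dp":[0,0,0],"angular":[0,0,0]}]' 0.6
python3 - <<'E'
from h import *
s,d=wrist("w7");print(s["t"],s["tcp_pos"].round(3))
w=cloud(d)
yaw=np.deg2rad(-16.3)
for n,c,hs,t in [("blade",(.534,.083),(.026,.05),(.505,.091)),("rib",(.476,.099),(.026,.055),(.505,.091)),("flg",(.5245,.379),(.024,.05),None),("plain",(.457,.379),(.020,.04),None),("screw",(.5105,.2245),(.02,.055),None)]:
    p=w[(w[...,2]>hs[0])&(w[...,2]<hs[1])&(np.hypot(w[...,0]-c[0],w[...,1]-c[1])<.03)]
    if len(p)<5: print(n,"few",len(p));continue
    m=(p.min(0)+p.max(0))/2;print(n,len(p),m.round(4),(p.max(0)-p.min(0)).round(4),"top",np.percentile(p[:,2],[50,97]).round(4), cv2.minAreaRect(np.float32(p[:,:2]*1000))[2])
E
```

```text
t: 38.3
tcp_pos: [0.5105, 0.2246, 0.0392]
tool_rot: [0.705, 0.709, 0.0, 0.0]
force: [-0.5, -0.7, 5.9]
finger_gap: 0.099
gripper_force: 29.9
t: 39.6
tcp_pos: [0.4913, 0.2244, 0.2297]
tool_rot: [0.705, 0.709, -0.001, -0.0]
force: [-0.7, 0.2, -0.8]
finger_gap: 0.396
gripper_force: 0.0
39.6 [0.491 0.224 0.23 ]
blade 94 [0.5349 0.0842 0.0336] [0.0062 0.0223 0.0148] top [0.039  0.0406] 3.200650930404663
rib 236 [0.4764 0.1005 0.0359] [0.0211 0.0244 0.0191] top [0.0426 0.0446] 0.5307235717773438
flg 471 [0.5252 0.3766 0.0303] [0.0196 0.0198 0.012 ] top [0.034  0.0356] 63.56147384643555
plain 671 [0.4592 0.3796 0.0252] [0.0274 0.028  0.0103] top [0.028  0.0296] 0.8092612028121948
screw 117 [0.5115 0.2245 0.031 ] [0.01   0.0099 0.0212] top [0.0389 0.0409] 0.3849722146987915
```

View pics/w7.png

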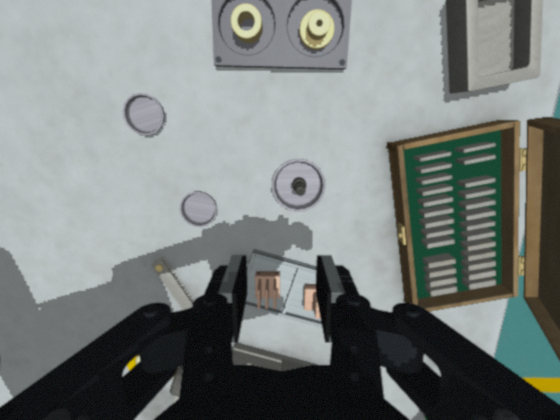

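The last picture shows the bushes in their wells at (246,22) and (318,27), the screw in the dish at (299,184), and the electrodes at (267,288) and (312,300) in separate bays. Each top sits 4 mm above its part's height, so all stand flat on their floors, within 3 mm of the measured centres.

```bash
python3 -c "
from station import order
print(order.sign_off())"
```

```text
the job is handed in; nothing more can be done
None
```

All five parts are standing upright in their places, checked by wrist camera before the job was handed in at about 40 s of the 131 s allowed; sign-off returned no verdict.

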